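# Put the sketchbook away and shut the desk cabinet on its catch

## Robot

A 7-joint arm with a two-finger parallel gripper is mounted at the origin on the work surface. World frame = base frame: x ahead of the robot, y to its left, z up, the work surface at z = 0. Lengths are in mm, angles in rad, forces in N, time in s.
With the tool pointing down it reaches from about 350 to 900 mm from the base axis. Payload 19.9 kg.
Tool frame: the origin (TCP) lies midway between the tips of the shut fingers; the grasp point (between the pads) lies 19 mm behind it (robot.grasp_offset is the distance from the TCP to the grasp point, in mm); z points along the fingers, y is the line along which they close (so a half turn about z gives the same grasp; the last joint's range is limited). The gripper opens to 94 mm and grips with 3 to 60 N. Pads are 16 mm wide; open, the fingers measure 119 mm over their backs; the gripper's body (75 mm by 177 mm) begins 78 mm behind the grasp point.
Start: joints at [1.25, 0.417, -0.01, 1.614, 0.005, 1.111, -0.053], TCP at [171.995, -600.846, 205.425] pointing down, gripper open.
Joint ranges: [-2.81, 2.81], [-0.39, 2.02], [-1.27, 1.25], [0.06, 2.57], [-1.19, 4.33], [0.19, 2], [-2.82, 2.82]. Speed limits (rad/s): [1.89, 1.89, 2.39, 2.39, 3.01, 3.01, 3.01].

## Interface

Orientations are given as a unit quaternion [x, y, z, w].
In Python, from workcell import robot gives the robot as it stands.
- The arm moves only by the shell command python3 -m crank 'ROWS' [FORCE]. ROWS is text: rows parted by semicolons, each of 7 numbers parted by spaces: the shift along the world's x, y, z scaled (see below), then the turn, a rotation vector about the world's x, y, z scaled (see below), then the closure, from 0 (fully open) to 1 (shut). In form: x y z wx wy wz jaw; .... A call has 1 to 20 rows; each row shifts and turns the commanded pose from where the row before left it; what a row does not reach is not made up. The controller multiplies each number of a shift by 0.025 m and each number of a turn by 6 degrees. A row lasts 1/8 s, in which the tool goes at most 62.5 mm and 10.7 degrees, less where a joint would pass 70% of its speed; a pose out of reach is approached as far as the arm can. A call with a number of a shift or a turn outside -1 to 1 is refused whole. A call with a gripper value outside its range is refused whole. The fingers move at their own pace and stop on an object; FORCE is the grip in N (left out, the last holds). Time passes only in rows, so rows that do not move let the fingers close. It gives the time, the measured TCP pose, the force, the opening and the grip force at its end, in the units of the state.
- robot.sense(): the state, without advancing time (a new reading comes with each control period).
- robot.camera(name): name is "side" or "top" or "wrist"; returns (picture, depth): 420x560x3 uint8, red, green, blue; 420x560 float32, mm along the optical axis (not along the pixel's ray), 0 where there is no reading.
- robot.camera_info(name): a dict with "fx", "fy", "cx", "cy" (pixels), "pose" (4x4, takes a point from camera to world coordinates); the wrist camera has in their place "mount" (4x4, takes a point from camera to tool coordinates, whose origin is the TCP and whose axes are the flange's). Camera axes: x right, y down, z forward; pixel columns grow to the right and rows downward; lengths in mm; the calibration is good to about 2 mm. A picture is of the moment at which its call begins: read the wrist's pose just before it. camera_info takes no time and is no camera call.
- robot.finish_job(): hands the job in; it is judged then, once.
The state is a dict: "time": time; "qpos": joint angles; "qd": joint speeds; "tau": joint torques, N m; "tcp_pos": TCP position; "ee_rot": TCP orientation; "contact_force": force on the tool from outside, world axes, zero at the start; "ft_torque": the same for the moment, N m; "opening": finger opening in mm; "grip_force": force on a finger pad.
Only numpy, scipy, OpenCV 4.12 (cv2) and the standard library are available. Lean on these libraries where they do the work, as an engineer would, in place of code of your own. Each camera call takes 0.05 s, during which the arm holds its last target. There are 200 camera calls.

## Task

Take the black sketchbook out of the sloping sorter and stand it upright inside the desk cabinet, on its bottom edge with the spine facing out, in the free space beside the two books already there. Then push the cabinet door shut, steadily and without forcing it, until it clicks home on its catch and stays shut by itself. Don't knock over or shove aside the other books, the cases in the sorter or the things on the desk.

Things in the scene. Friction and masses are not known exactly. Their poses are not given: they have to be found in the camera images.
- sketchbook: black hardback sketchbook, 105 mm deep (its x, spine at -x) by 26 mm thick (its y) by 125 mm tall (its z), 250 g +-30 %. Origin: centre of its bottom face, z up along the book. At the start it leans in one of the sorter's three slots, its z axis 24 degrees off vertical towards the sorter's +y
- book_spine (a point): middle of the sketchbook's spine: book frame (-52.5, 0, 62.5) mm
- book_top (a point): centre of the sketchbook's top face: book frame (0, 0, 125) mm. Down to 55 mm below the top both covers are free at the start: 40 mm of air to the next thing
- sorter: fixed grey metal inclined sorter, base 130 (x) by 260 (y) mm, origin at the base's centre on the desk. Three slots along y, each a sloping floor and a plate leaning 24 degrees from vertical to +y, on which a book rests with its +y cover; plates reach 66 mm up along the book. Lift a book out along its own z
- cabinet: fixed plywood desk cabinet, outside 200 deep (x) by 250 wide (y) by 320 mm high, walls, floor and roof 12 mm, back 6 mm. Origin: centre of its underside, on the desk. Open front at its x = -100 mm; its x axis points into the cabinet, z up. Roof underside at z = 308 mm, side walls at y = +-113, back at x = +94 mm
- cabinet_floor (a point): centre of the cabinet's inner floor, 12 mm above the desk (cabinet frame (0, 0, 12) mm). Two books stand near the -y wall, never beyond y = -45 mm; from there to y = +113 the floor is free over the whole depth. A roller catch hangs 28 mm below the roof within 45 mm of the front at y = 88 to 112 mm
- door (a joint): hinge of the cabinet door: 0 = shut (dead stop), up to 1.9 open, counter-clockwise from above to open about the vertical line through door_hinge. Moves at 0.5 N, stays where left. A spring roller catch resists from about 0.05 rad (12 mm at the edge) with about 10 N at the edge; below 0.02 rad it snaps in and holds the door at 0
- door_hinge (a point): top end of the hinge line, mid thickness of the door, 318 mm above the desk: cabinet frame (-109, -123, 318) mm, the right front corner seen from in front
- door_edge (a point): top of the door's free edge, mid thickness, 246 mm from door_hinge. The door is a flat panel 16 mm thick, 2 to 318 mm above the desk, outer face white. Its handle, a thin 90 mm bow, stands 30 mm off the outer face, 28 mm from the free edge, 105 to 200 mm above the desk; above that the outer face is bare
- album: card-covered album 120 x 34 x 130 mm standing loose in the cabinet next to its -y wall; origin at the centre of its underside
- notebook: black notebook 110 x 20 x 120 mm standing loose in the cabinet next to the album; origin at the centre of its underside
- case_low: flat black drawing-instrument case 110 x 26 x 75 mm leaning in another slot of the sorter; origin at the centre of its bottom edge face
- case_high: flat metal drawing-instrument case 110 x 26 x 90 mm leaning in another slot of the sorter; origin at the centre of its bottom edge face
- pen_mug: white mug with pens, 76 mm across, 160 mm high with the pens; origin at the centre of its underside
- tape_roll: roll of clear tape lying flat, 80 mm across, 22 mm high; origin at the centre of its underside
- eraser: white eraser 50 x 22 x 13 mm lying on the desk; origin at the centre of its underside
- scale_rule: wooden scale rule 150 x 24 x 12 mm lying on the desk; origin at the centre of its underside
Not all that is in view belongs to the job. Leave any yellow look-alike of the sketchbook alone.

How it is judged (in metres and radians):
On the way:
1. the sketchbook stands by itself inside the cabinet, door still open (x of sketchbook in the frame of cabinet between -0.048 and 0.05 m and y of sketchbook in the frame of cabinet between -0.1 and 0.106 m and z of sketchbook in the frame of cabinet between 0.007 and 0.017 m and angle between sketchbook's own z axis and vertical below 0.1 rad and x of book_spine in the frame of cabinet below 0 m and angle between the x axis of sketchbook and the x axis of cabinet, either way round below 0.35 rad and contact force between the fingers and sketchbook below 0.3 N and linear speed of sketchbook below 0.02 m/s and value of joint door above 0.4 rad), for 0.2 s.
At the end, for the whole second after the job is handed in: The door is shut on its catch (hinge below 0.01 rad) and stays so untouched; the sketchbook stands at rest and released on the cabinet's floor, upright within 0.10 rad, wholly inside, spine towards the door and square to the cabinet within 0.35 rad (x of sketchbook in the frame of cabinet between -0.048 and 0.05 m and y of sketchbook in the frame of cabinet between -0.1 and 0.106 m and z of sketchbook in the frame of cabinet between 0.007 and 0.017 m and angle between sketchbook's own z axis and vertical below 0.1 rad and x of book_spine in the frame of cabinet below 0 m and angle between the x axis of sketchbook and the x axis of cabinet, either way round below 0.35 rad and contact force between the fingers and sketchbook below 0.3 N and linear speed of sketchbook below 0.02 m/s and value of joint door below 0.01 rad and contact force between the arm and cabinet below 0.3 N).
It fails at once if the door is flung: faster than 1.5 rad/s before it reaches the catch (value of joint door above 0.06 rad and velocity of joint door below -1.5 rad/s).
It fails at once if the robot presses on the cabinet or its door with more than 30 N (contact force between any of the fingers, the arm and cabinet above 30 N).
It fails at once if another book, case or thing on the desk is moved by more than 40 mm (distance of any of case_low, case_high, album, notebook, pen_mug, tape_roll, eraser, scale_rule from where it was at the start of the episode above 0.04 m).
It fails at once if a book, a case or the mug is tipped over (angle between any of case_low, case_high, album, notebook, pen_mug's own z axis and vertical above 0.7 rad).
It also fails if it takes over 64 s, if anything falls off the work surface, if the arm or the gripper's body presses on something with over 40 N, if the wrist force passes 120 N, or if a joint passes its speed limit or range.

## Working session

There is one attempt and no reset: what is moved stays moved. The work goes in short steps, Python scripts to look and compute and a shell command to move; the robot and the scene stay as the last step left them, time stands still between calls to the robot, and variables do not carry over. Pictures are saved under pics/ and viewed, at most 10 in all, crops included, and the job is handed in when it is done.

```bash
mkdir -p pics; cat > h.py <<'E'
import numpy as np,cv2
from workcell import robot
from scipy.spatial.transform import Rotation as R
def cam(n):
    s=robot.sense(); im,d=robot.camera(n); i=robot.camera_info(n)
    if 'pose' in i: T=np.array(i['pose'])
    else:
        W=np.eye(4);W[:3,:3]=R.from_quat(s['ee_rot']).as_matrix();W[:3,3]=s['tcp_pos'];T=W@np.array(i['mount'])
    v,u=np.mgrid[:420,:560]
    P=np.stack([(u-i['cx'])/i['fx']*d,(v-i['cy'])/i['fy']*d,d],-1)@T[:3,:3].T+T[:3,3]
    P[d==0]=np.nan
    return im,d,P,T,i
E
python3 - <<'E'
from h import *
for n in('side','top'):
    im,d,P,T,i=cam(n); np.savez(f'pics/{n}0.npz',im=im,P=P)
    print(n,T.round(2).tolist(),i['fx'])
    cv2.imwrite(f'pics/{n}0.png',im[...,::-1])
s=robot.sense();print(s['tcp_pos'],s['ee_rot'],s['time'])
E
```

```text
side [[-0.67, 0.54, -0.52, 1259.15], [0.75, 0.49, -0.45, 521.48], [0.02, -0.68, -0.73, 1158.01], [0.0, 0.0, 0.0, 1.0]] 497.8639090380214
top [[0.06, -0.97, 0.21, 358.9], [-1.0, -0.06, 0.01, -83.25], [0.0, -0.21, -0.98, 1307.98], [0.0, 0.0, 0.0, 1.0]] 497.3582136946231
[ 171.89327505 -600.55476344  204.90647743] [ 9.90299771e-01  1.38946280e-01 -1.19489500e-04 -5.30186672e-04] 0.1
```

View pics/side0.png

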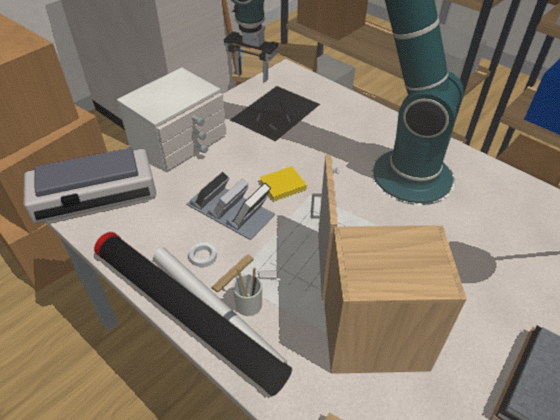

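View pics/top0.png

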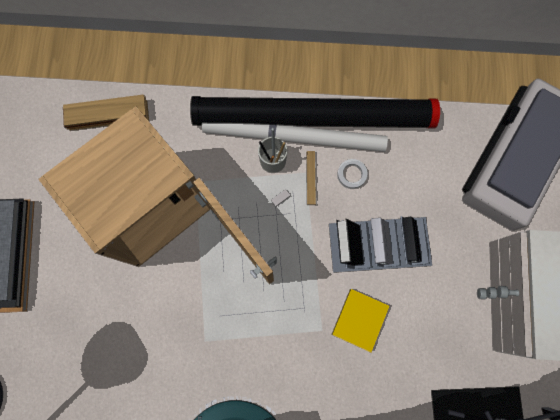

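The top view shows the cabinet at about (120,180), with the door standing open from its hinge near (195,185) to its edge near (268,275). The sorter has three items at (347,240), (380,240) and (412,240). The yellow look-alike lies at (362,320).

Candidates for the sketchbook:
- (347,240): black and white, leaning
- (380,240): grey/metal
- (412,240): black
- (362,320): the yellow decoy

I'll check these by height and a close crop.

```bash
python3 - <<'E'
from h import *
z=np.load('pics/top0.npz');im,P=z['im'],z['P']
a=im[200:285,320:440,::-1]; a=cv2.resize(a,None,fx=5,fy=5,interpolation=cv2.INTER_CUBIC)
b=np.load('pics/side0.npz')['im'][160:245,180:285,::-1]; b=cv2.resize(b,(525,425),interpolation=cv2.INTER_CUBIC)
c=np.hstack([a,b]);print(c.shape);cv2.imwrite('pics/crop.png',cv2.resize(c,(800,int(800*c.shape[0]/c.shape[1]))))
for u in range(330,436,3): print(u,P[240,u].round(0),im[240,u])
# cabinet roof & door top
m=abs(P[...,2]-320)<6
n,l,st,ce=cv2.connectedComponentsWithStats(m.astype(np.uint8))
for k in range(1,n):
    if st[k,4]>100:
        q=P[l==k][:,:2].astype(np.float32);r=cv2.minAreaRect(q);print('top',st[k],cv2.boxPoints(r).round(0).tolist(),r[1])
E
```

```text
(425, 1125, 3)
330 [ 549. -210.    4.] [105 106 109]
333 [ 549. -218.    6.] [106 112 121]
336 [ 550. -226.    7.] [104 109 118]
339 [ 533. -220.  124.] [102 101  99]
342 [ 533. -227.  129.] [191 190 187]
345 [ 533. -233.  133.] [191 191 190]
348 [ 532. -240.  137.] [63 63 62]
351 [ 536. -250.  115.] [4 8 7]
354 [ 541. -261.   87.] [10  8 12]
357 [ 546. -273.   58.] [2 0 0]
360 [ 550. -285.   33.] [3 7 5]
363 [ 551. -294.   25.] [109 115 125]
366 [ 551. -301.   31.] [106 111 121]
369 [ 555. -313.    4.] [63 67 73]
372 [ 555. -319.   12.] [102 106 114]
375 [ 542. -311.   99.] [174 173 179]
378 [ 541. -317.  106.] [179 179 185]
381 [ 542. -324.  105.] [180 179 187]
384 [ 544. -334.   94.] [63 64 65]
387 [ 550. -349.   58.] [61 61 62]
390 [ 556. -364.   22.] [63 65 69]
393 [ 556. -372.   25.] [108 114 125]
396 [ 556. -378.   29.] [83 86 94]
399 [ 560. -391.    9.] [ 98 104 114]
402 [ 561. -400.    5.] [101 108 117]
405 [ 549. -388.   82.] [37 39 42]
408 [ 549. -395.   87.] [40 41 43]
411 [ 549. -401.   91.] [42 43 45]
414 [ 549. -408.   94.] [28 28 30]
417 [ 556. -427.   50.] [0 3 7]
420 [ 560. -441.   26.] [108 114 124]
423 [ 561. -449.   28.] [112 118 129]
426 [ 564. -463.    7.] [61 65 70]
429 [ 566. -473.   -3.] [166 158 155]
432 [ 567. -481.   -2.] [175 166 161]
435 [ 567. -488.    0.] [176 167 162]
top [   38   106   156   148 11517] [[446.0, 286.0], [619.0, 105.0], [766.0, 245.0], [593.0, 426.0]] (202.9833526611328, 250.18807983398438)
top [194 178  79  98 965] [[424.0, -57.0], [435.0, -70.0], [618.0, 95.0], [607.0, 108.0]] (246.2229461669922, 16.629030227661133)
top [524 411  36   9 144] [[183.0, -555.0], [201.0, -621.0], [210.0, -619.0], [191.0, -553.0]] (8.762880325317383, 68.337158203125)
```

View pics/crop.png

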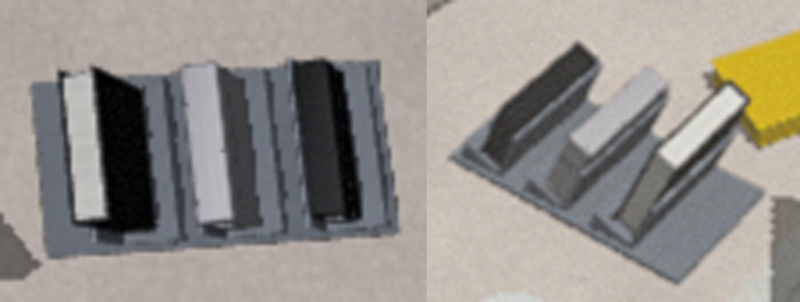

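The crop settles it: the left item at top-view px (347,240) is the sketchbook. It has black covers and white pages, and its top is about 130 mm up. The metal case and the low black case are next to it. I'll now work out the grasp pose and the cabinet frame.

```bash
cat >> h.py <<'E'
a24=np.radians(24)
def nd(pos,Rm,s=None):
    "shift & turn from current to target in move units"
    s=s or robot.sense(); r=(R.from_matrix(Rm)*R.from_quat(s['ee_rot']).inv()).as_rotvec(degrees=True)
    return ((np.array(pos)-s['tcp_pos'])/25).round(2),(r/6).round(2)
def tool(bx,bz,p):
    "tool rotation for book axes; pitch p down in the book frame"
    p=np.radians(p); z=np.cos(p)*bx-np.sin(p)*bz; y=-np.cross(bz,bx); return np.stack([np.cross(y,z),y,z],1)
E
python3 - <<'E'
from h import *
z=np.load('pics/top0.npz');im,P=z['im'],z['P']
sub=np.zeros(im.shape[:2],bool);sub[215:270,335:352]=1
g=im.min(2)
m=sub&(P[...,2]>115)&(g>120)
q=P[m]
c=q.mean(0);r=cv2.minAreaRect(q[:,:2].astype(np.float32));print('white',m.sum(),c,r)
e=np.linalg.svd(q-c)[2];print(e.round(3))
m2=np.zeros_like(sub);m2[205:275,330:362]=1;m2&=(P[...,2]>45)
q2=P[m2];r2=cv2.minAreaRect(q2[:,:2].astype(np.float32));print('all',r2,q2[:,0].min(),q2[:,0].max(),q2[:,2].max())
# dark pixels' heights at both ends
for v in range(212,272,4): 
    print(v,[ (P[v,u].round(0).astype(int).tolist(),int(g[v,u])) for u in (340,344,348)])
m3=np.zeros_like(sub);m3[205:285,322:440]=1;m3&=(P[...,2]>2)&(P[...,2]<12)&(g>80)&(g<115)
r3=cv2.minAreaRect(P[m3][:,:2].astype(np.float32));print('sorter',r3)
E
```

```text
white 326 [ 530.55814596 -229.38096917  130.56039463] ((530.7196044921875, -229.49070739746094), (96.11842346191406, 18.848970413208008), 7.720599174499512)
[[-0.992 -0.127  0.   ]
 [-0.115  0.901 -0.419]
 [ 0.053 -0.416 -0.908]]
all ((534.4189453125, -248.7132568359375), (118.6011734008789, 65.3199462890625), 7.528616905212402) 474.28063253857977 591.6746503397578 142.43211101241832
212 [([626, -234, 6], 162), ([628, -245, -2], 162), ([629, -256, -4], 167)]
216 [([616, -235, 1], 158), ([616, -245, 4], 165), ([-9223372036854775808, -9223372036854775808, -9223372036854775808], 162)]
220 [([604, -235, 4], 153), ([606, -246, 0], 160), ([583, -240, 125], 21)]
224 [([571, -221, 129], 181), ([571, -230, 133], 183), ([572, -240, 129], 1)]
228 [([562, -221, 128], 186), ([562, -230, 130], 188), ([563, -240, 127], 0)]
232 [([551, -221, 130], 187), ([551, -230, 139], 185), ([552, -240, 132], 13)]
236 [([542, -222, 127], 185), ([542, -231, 130], 183), ([542, -240, 137], 30)]
240 [([532, -222, 130], 183), ([533, -231, 130], 187), ([532, -240, 137], 62)]
244 [([523, -222, 129], 175), ([523, -232, 128], 183), ([523, -240, 139], 83)]
248 [([514, -223, 123], 171), ([514, -232, 131], 183), ([513, -240, 137], 113)]
252 [([504, -223, 127], 102), ([504, -232, 132], 187), ([505, -242, 130], 186)]
256 [([495, -224, 126], 64), ([494, -232, 134], 186), ([495, -242, 131], 184)]
260 [([485, -224, 129], 61), ([485, -233, 129], 185), ([486, -242, 132], 177)]
264 [([487, -238, 8], 103), ([488, -249, 9], 100), ([481, -249, 82], 20)]
268 [([477, -239, 8], 104), ([478, -250, 2], 104), ([479, -260, 3], 87)]
sorter ((541.9614868164062, -326.57769775390625), (136.1981964111328, 291.7552490234375), 9.421241760253906)<stdin>:13: RuntimeWarning: invalid value encountered in cast
```

```bash
python3 - <<'E'
from h import *
z=np.load('pics/side0.npz');im,P=z['im'],z['P'];g=im.min(2)
z0=np.load('pics/top0.npz')
bx=np.array([.992,.127,0]);bz=np.array([-.127*.407,.992*.407,.914]);by=np.cross(bz,bx)
for nm,z in(('side',z),('top',z0)):
    P=z['P'];g=z['im'].min(2)
    L=(P-np.array([530.6,-229.4,130.6]))@np.stack([bx,by,bz],1)
    for lab,m in(('top',(abs(L[...,2])<7)&(abs(L[...,1])<9)&(abs(L[...,0])<70)),):
        h=[(x,int(m[(L[...,0]//5*5==x)[...,]&m].size and (m&(L[...,0]//5*5==x)).sum()),int(np.median(g[m&(L[...,0]//5*5==x)])) if (m&(L[...,0]//5*5==x)).any() else None) for x in range(-65,66,5)]
        print(nm,lab,h)
    for e in(-1,1):
        m=(L[...,2]<-15)&(L[...,2]>-60)&(abs(L[...,1])<9)&(L[...,0]*e>44)&(L[...,0]*e<65)
        print('end',e,m.sum(),np.median(g[m]) if m.any() else '',np.median(L[...,0][m]) if m.any() else '')
E
```

```text
side top [(-65, 0, None), (-60, 2, 72), (-55, 7, 55), (-50, 9, 170), (-45, 9, 211), (-40, 11, 213), (-35, 7, 208), (-30, 8, 214), (-25, 10, 210), (-20, 6, 210), (-15, 12, 210), (-10, 6, 208), (-5, 10, 207), (0, 7, 213), (5, 9, 208), (10, 10, 211), (15, 7, 209), (20, 9, 211), (25, 10, 212), (30, 5, 212), (35, 10, 209), (40, 10, 209), (45, 8, 167), (50, 0, None), (55, 0, None), (60, 0, None), (65, 0, None)]
end -1 0  
end 1 40 110.5 45.614464662718675
top top [(-65, 0, None), (-60, 0, None), (-55, 6, 30), (-50, 15, 170), (-45, 13, 189), (-40, 16, 186), (-35, 15, 190), (-30, 15, 188), (-25, 17, 187), (-20, 13, 184), (-15, 15, 185), (-10, 17, 183), (-5, 15, 182), (0, 17, 187), (5, 14, 182), (10, 16, 184), (15, 15, 185), (20, 13, 185), (25, 15, 186), (30, 15, 187), (35, 15, 185), (40, 15, 183), (45, 11, 184), (50, 0, None), (55, 0, None), (60, 0, None), (65, 0, None)]
end -1 11 5.0 -51.06395650893429
end 1 0
```

```bash
python3 -m crank '0.9 0.9 0.5 0 0 0 0;0.9 0.9 0.5 0 0 0 0;0.9 0.9 0.5 0 0 0 0;0.9 0.9 0.5 0 0 0 0;0.9 0.9 0.5 0 0 0 0;0.9 0.9 0.5 0 0 0 0;0.9 0.9 0.5 0 0 0 0;0.6 0.9 0.5 0 0 0 0;0 0 0 0 0 0 0'; python3 - <<'E'
from h import *
im,d,P,T,i=cam('wrist');cv2.imwrite('pics/w1.png',im[...,::-1]);np.savez('pics/w1.npz',im=im,P=P)
s=robot.sense();print(s['qpos'],s['tcp_pos'],T.round(2).tolist())
E
```

```text
time: 1.23
tcp_pos: [345.9, -419.6, 306.2]
ee_rot: [0.99, 0.14, 0.0, 0.0]
contact_force: [-0.5, -0.5, 0.2]
opening: 93.9
grip_force: 0.0
[ 0.94170542  0.19485137 -0.13302283  1.68443083  0.02706031  1.2639433
 -0.4878213 ] [ 344.72546754 -420.56439717  305.46971801] [[0.28, -0.92, -0.27, 423.04], [-0.96, -0.27, -0.08, -397.59], [0.0, 0.28, -0.96, 485.24], [0.0, 0.0, 0.0, 1.0]]
```

View pics/w1.png

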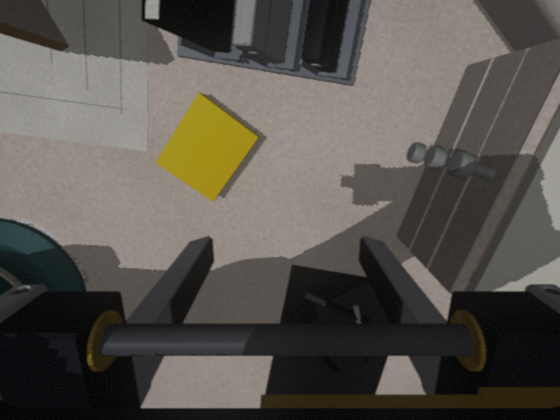

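Confirmed: the -x end face is black (the spine, median 5) and the +x end is grey pages (110), so the spine faces the robot. The wrist view shows the sorter at the top around (270,40) and the book's spine end near (150,20). Next is the pregrasp pose.

```bash
cat >> h.py <<'E'
bx=np.array([.992,.127,0]);bx/=np.linalg.norm(bx)
bz=np.array([-bx[1]*np.sin(a24),bx[0]*np.sin(a24),np.cos(a24)]);by=np.cross(bz,bx)
top=np.array([530.6,-229.4,130.6])-2*bx
gp=top-28*bx-24*bz
def show(pos,Rm):
    s=robot.sense();a,b=nd(pos,Rm,s);print('shift',a,'turn',b,'q',np.round(s['qpos'],2),'F',np.round(s['contact_force'],1),'t',s['time'],'op',s['opening'])
E
python3 - <<'E'
from h import *
for p in(45,55,60):
    Rm=tool(bx,bz,p);z=Rm[:,2];print(p,gp+19*z,(gp+19*z-90*z).round());show(gp+19*z-90*z,Rm)
E
```

```text
45 [ 516.10267468 -246.60647937   96.40139944] [ 450. -229.  155.]
shift [ 4.2   7.66 -6.04] turn [-2.21 -7.99  0.21] q [ 0.94  0.19 -0.13  1.68  0.03  1.26 -0.49] F [-0.7 -0.1  0.2] t 1.275 op 93.75250008614161
55 [ 513.6960944  -247.78753242   94.45658906] [ 459. -225.  162.]
shift [ 4.56  7.84 -5.75] turn [-2.63 -6.41 -0.17] q [ 0.94  0.19 -0.13  1.68  0.03  1.26 -0.49] F [-0.7 -0.1  0.2] t 1.275 op 93.75250008614161
60 [ 512.35545921 -248.3243598    93.64299111] [ 464. -223.  165.]
shift [ 4.76  7.92 -5.62] turn [-2.83 -5.61 -0.36] q [ 0.94  0.19 -0.13  1.68  0.03  1.26 -0.49] F [-0.7 -0.1  0.2] t 1.275 op 93.75250008614161
```

```bash
python3 -m crank '0.4 0.8 0 -0.3 -0.7 0 0.35;0.4 0.8 0 -0.3 -0.7 0 0.35;0.5 0.8 0 -0.3 -0.7 0 0.35;0.5 0.8 0 -0.3 -0.7 0 0.35;0.5 0.8 0 -0.3 -0.7 0 0.35;0.5 0.8 0 -0.3 -0.7 0 0.35;0.5 0.8 0 -0.3 -0.7 0 0.35;0.5 0.8 0 -0.3 -0.7 0 0.35;0.4 0.7 0 -0.2 -0.7 -0.2 0.35;0.36 0.74 0 0 0 0 0.35;0 0 0 0 0 0 0.35'; python3 - <<'E'
from h import *
Rm=tool(bx,bz,55);z=Rm[:,2];show(gp-71*z,Rm)
E
```

```text
time: 2.65
tcp_pos: [458.3, -224.9, 305.2]
ee_rot: [0.929, 0.119, 0.299, 0.18]
contact_force: [-0.1, -0.5, 0.9]
opening: 61.3
grip_force: 0.0
shift [ 0.02  0.01 -5.73] turn [ 0.01 -0.13  0.08] q [ 0.85 -0.25 -0.39  2.29 -0.3   0.38 -0.64] F [-0.1 -0.5  0.9] t 2.65 op 61.343665813614294
```

```bash
python3 -m crank '0 0 -0.8 0 0 0 0.35;0 0 -0.9 0 0 0 0.35;0 0 -1 0 0 0 0.35;0 0 0 0 0 0 0.35'; python3 - <<'E'
from h import *
Rm=tool(bx,bz,55);z=Rm[:,2];show(gp-71*z,Rm)
im,d,P,T,i=cam('wrist');np.savez('pics/w2.npz',im=im,P=P);cv2.imwrite('pics/w2.png',im[...,::-1])
E
```

```text
time: 3.15
tcp_pos: [456.9, -226.0, 237.0]
ee_rot: [0.93, 0.118, 0.298, 0.179]
contact_force: [-0.3, -0.7, 0.7]
opening: 61.1
grip_force: 0.0
shift [ 0.07  0.06 -3.01] turn [-0.03 -0.16  0.11] q [ 0.95 -0.15 -0.51  2.38 -0.4   0.19 -0.54] F [-0.3 -0.7  0.7] t 3.15 op 61.14404320699531
```

View pics/w2.png

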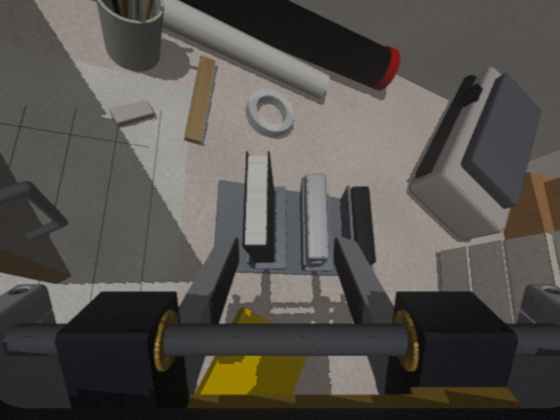

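The book is clear at (258,205) and the fingers straddle it, but joint 6 has reached its limit (0.19). I'll fit the arm's kinematics from the logged states so I can plan around that.

```bash
cat > kin.py <<'E'
import numpy as np,itertools,json
from scipy.spatial.transform import Rotation as R
from scipy.optimize import least_squares
def fk(q,sg,L,y0,y1):
    p=np.array([0,0,L[0]]);M=R.from_euler('z',y0)
    ax='zyzyzyz';off={1:L[1],3:L[2]}
    for k in range(7):
        M=M*R.from_euler(ax[k],sg[k]*q[k])
        if k==2:p=p+M.apply([0,0,L[1]])
        if k==4:p=p+M.apply([0,0,L[2]])
    M=M*R.from_euler('z',y1);p=p+M.apply([0,0,L[3]])
    return p,M
E
cat > fit.py <<'E'
from kin import *
from workcell import robot
s=robot.sense()
D=[([1.25,.417,-.01,1.614,.005,1.111,-.053],[171.995,-600.846,205.425],[.9903,.13895,-.00012,-.00053]),
([.9417,.19485,-.13302,1.68443,.02706,1.26394,-.48782],[344.725,-420.564,305.47],[.99,.14,0,0]),
([.85,-.25,-.39,2.29,-.3,.38,-.64],[458.3,-224.9,305.2],[.929,.119,.299,.18]),
(s['qpos'],s['tcp_pos'],s['ee_rot'])]
best=None
for b in itertools.product([1,-1],repeat=7):
    if b[1]<0: continue
    for y0 in (0,np.pi/2,np.pi,-np.pi/2):
        def f(x):
            o=[]
            for q,p,r in D:
                pp,M=fk(q,b,x[:4]*1000,x[4],x[5]);o+=list((pp-p)/1000)+list((M.inv()*R.from_quat(r)).as_rotvec()*.3)
            return o
        r=least_squares(f,[.35,.45,.45,.35,y0,0],max_nfev=25)
        if best is None or r.cost<best[0]: best=(r.cost,b,r.x,f(r.x))
print(best[0],best[1],best[2].round(4),np.round(best[3],3))
json.dump([list(best[1]),best[2].tolist()],open('kin.json','w'))
E
python3 fit.py
```

```text
0.00012850210377787866 (-1, 1, -1, 1, -1, 1, -1) [ 0.2769  0.5064  0.468   0.3254 -0.0516  1.5256] [-0.002  0.     0.001  0.     0.    -0.002  0.002  0.002  0.002  0.
  0.    -0.002  0.003  0.004 -0.001  0.008  0.006  0.002  0.001  0.003
 -0.001  0.008  0.006  0.002]
```

```bash
cat >> kin.py <<'E'
SG,X=json.load(open('kin.json')) if __import__('os').path.exists('kin.json') else (None,None)
LO=np.array([-2.81,-.39,-1.27,.06,-1.19,.19,-2.82]);HI=np.array([2.81,2.02,1.25,2.57,4.33,2,2.82])
def F(q): return fk(q,SG,np.array(X[:4])*1000,X[4],X[5])
def ik(p,Rm,q0,m=.05):
    T=R.from_matrix(Rm)
    def f(q):
        a,M=F(q);return np.r_[(a-p)/1000,(M.inv()*T).as_rotvec()*.3,1e-4*(q-q0)]
    r=least_squares(f,np.clip(q0,LO+m+.01,HI-m-.01),bounds=(LO+m,HI-m),max_nfev=60)
    return r.x,np.linalg.norm(f(r.x)[:6])
E
cat > plan.py <<'E'
from h import *; from kin import *
cx=np.array([.724,.69,0]);cx/=np.linalg.norm(cx);cy=np.array([-cx[1],cx[0],0]);ez=np.array([0,0,1.]);C=np.array([606,265.5,0])
rng=np.random.default_rng(0)
def W(x,y,z): return C+x*cx+y*cy+z*ez
def solve(name,p,Rm,n=25):
    S=[]
    for k in range(n):
        q,e=ik(p,Rm,rng.uniform(LO,HI))
        if e<2e-3: S.append(q)
    S=np.array(S).round(2)
    print(name,np.round(p),len(S)); 
    if len(S): print(S[np.argsort(S[:,4])][::max(1,len(S)//4)].tolist())
if __name__=='__main__':
  for p in(40,50,60):
    Rm=tool(bx,bz,p);z=Rm[:,2]
    solve(f'grasp{p}',gp+19*z,Rm);
    Rc=tool(cx,ez,p);zc=Rc[:,2]
    # grasp point in book frame (-30,0,101)
    for nm,(X_,h) in {'front':(-190,60),'in-high':(-35,60),'place':(-35,12)}.items():
        solve(f'{nm}{p}',W(X_-30,10,h+101)+19*zc,Rc)
E
python3 plan.py
```

```text
grasp40 [ 517. -246.   98.] 10
[[0.75, 0.42, -0.18, 2.47, 3.64, 0.68, 1.98], [0.43, 0.42, 0.18, 2.47, 3.75, 0.75, 1.8], [0.06, 0.48, 0.59, 2.47, 3.84, 0.86, 1.59], [-0.29, 0.69, 1.03, 2.47, 3.93, 1.07, 1.32], [-0.41, 0.86, 1.2, 2.47, 3.95, 1.22, 1.17]]
front40 [450. 131. 149.] 0
in-high40 [563. 238. 149.] 10
[[0.37, 0.37, -0.67, 2.31, 4.03, 0.32, 1.2], [-0.28, 0.3, 0.07, 2.31, 4.24, 0.52, 0.88], [-0.3, 0.3, 0.09, 2.31, 4.25, 0.52, 0.87], [-0.58, 0.32, 0.4, 2.31, 4.28, 0.61, 0.79], [-0.58, 0.32, 0.4, 2.31, 4.28, 0.61, 0.79]]
place40 [563. 238. 101.] 4
[[-0.25, 0.41, 0.03, 2.32, 4.06, 0.58, 1.1], [-0.51, 0.43, 0.32, 2.32, 4.11, 0.68, 0.98], [-1.19, 0.84, 1.2, 2.32, 4.16, 1.19, 0.58], [-1.1, 0.71, 1.07, 2.32, 4.17, 1.06, 0.66]]
grasp50 [ 515. -247.   95.] 14
[[1.21, 0.46, -0.83, 2.42, 2.83, 0.41, 2.77], [0.84, 0.35, -0.4, 2.42, 3.24, 0.39, 2.27], [0.35, 0.33, 0.15, 2.42, 3.59, 0.44, 1.84], [-0.14, 0.41, 0.7, 2.42, 3.86, 0.56, 1.47], [-0.52, 0.7, 1.2, 2.42, 4.07, 0.83, 1.07]]
front50 [449. 129. 146.] 0
in-high50 [561. 236. 146.] 0
place50 [561. 236.  98.] 2
[[0.69, 0.75, -1.22, 2.24, 1.8
[... 351 characters left out ...]
.24, 0.13, 1.2, 2.39, -1.05, 0.55, 0.01], [-0.61, 0.06, 0.53, 2.39, -0.92, 0.47, -0.1], [-0.0, 0.05, -0.1, 2.39, -0.87, 0.44, -0.15], [0.97, 0.11, -1.12, 2.39, -0.67, 0.37, -0.34]]
in-high60 [559. 234. 145.] 17
[[-0.96, 0.35, 0.75, 2.11, -1.09, 0.55, -0.2], [-0.24, 0.27, -0.09, 2.11, -0.64, 0.36, -0.57], [0.2, 0.32, -0.6, 2.11, -0.18, 0.3, -0.98], [0.53, 0.45, -1.04, 2.11, 0.53, 0.34, -1.62], [0.65, 0.57, -1.22, 2.11, 0.86, 0.42, -1.91]]
place60 [559. 234.  97.] 17
[[-0.59, 0.37, 0.31, 2.14, -1.14, 0.38, -0.1], [-0.13, 0.36, -0.22, 2.14, -0.73, 0.24, -0.44], [0.43, 0.52, -0.91, 2.14, 0.73, 0.24, -1.8], [0.48, 0.56, -0.99, 2.14, 0.9, 0.28, -1.95], [0.62, 0.72, -1.22, 2.14, 1.24, 0.45, -2.21]]
```

```bash
cat > p2.py <<'E'
from plan import *
q0=np.array(robot.sense()['qpos'])
for p in(60,65,70):
    Rm=tool(bx,bz,p);z=Rm[:,2];g=top-34*bx-36*bz
    for d in(-71,-20,19):
        S=[ik(g+d*z,Rm,q0,.02)]+[ik(g+d*z,Rm,np.clip(q0+rng.uniform(-.8,.8,7),LO+.1,HI-.1),.02) for _ in range(14)]
        S=[q.round(2).tolist() for q,e in S if e<2e-3 and q[4]<2.2]
        S.sort(key=lambda q:-q[5]);print(p,d,len(S),S[:2],S[-1:])
    Rc=tool(cx,ez,p);zc=Rc[:,2]
    for nm,(X_,h) in {'front':(-190,80),'in':(-38,80),'place':(-38,12)}.items():
        t=W(X_-36,10,h+89)+19*zc
        S=[ik(t,Rc,rng.uniform(LO,HI),.02) for _ in range(14)]
        S=[q.round(2).tolist() for q,e in S if e<2e-3 and q[4]<2.2]
        S.sort(key=lambda q:-q[5]);print(nm,p,t.round(),len(S),S[:2],S[-1:])
E
python3 p2.py
```

```text
60 -71 0 [] []
60 -20 8 [[1.45, 0.48, -1.23, 2.4, 1.9, 0.48, -2.66], [1.45, 0.48, -1.22, 2.4, 1.9, 0.48, -2.66]] [[1.36, 0.39, -1.09, 2.4, 1.94, 0.38, -2.74]]
60 19 6 [[1.39, 0.67, -1.2, 2.36, 2.0, 0.63, -2.67], [1.39, 0.66, -1.19, 2.36, 2.0, 0.62, -2.67]] [[1.36, 0.62, -1.15, 2.36, 2.01, 0.58, -2.7]]
front 60 [442. 123. 153.] 7 [[-0.17, 0.03, 0.08, 2.39, -0.84, 0.47, -0.17], [0.93, 0.05, -1.03, 2.39, -0.76, 0.43, -0.25]] [[1.13, 0.08, -1.25, 2.39, -0.7, 0.41, -0.31]]
in 60 [552. 228. 153.] 8 [[-0.98, 0.32, 0.78, 2.12, -1.06, 0.56, -0.22], [0.69, 0.55, -1.25, 2.12, 0.81, 0.43, -1.86]] [[0.33, 0.32, -0.75, 2.12, -0.06, 0.31, -1.09]]
place 60 [552. 228.  85.] 9 [[0.63, 0.74, -1.21, 2.16, 1.31, 0.44, -2.26], [0.59, 0.68, -1.14, 2.16, 1.23, 0.38, -2.21]] [[0.42, 0.52, -0.89, 2.16, 0.8, 0.21, -1.86]]
65 -71 15 [[1.28, 0.12, -1.0, 2.37, 1.09, 0.25, -2.04], [1.26, 0.11, -0.97, 2.37, 1.08, 0.25, -2.03]] [[0.99, 0.08, -0.69, 2.37, 0.98, 0.21, -1.93]]
65 -20 13 [[1.12, 0.3, -0.87, 2.35, 1.61, 0.34, -2.5], [1.01, 0.27, -0.73, 2.35, 1.6, 0.29, -2.51]] [[0.79, 0.23, -0.48, 2.35, 1.58, 0.21, -2.51
[... 897 characters left out ...]
2, -2.18]] [[0.24, 0.22, 0.06, 2.29, 0.94, 0.21, -1.95]]
70 19 15 [[1.06, 0.45, -0.87, 2.27, 1.56, 0.5, -2.44], [0.94, 0.4, -0.72, 2.27, 1.53, 0.43, -2.44]] [[0.41, 0.32, -0.1, 2.27, 1.37, 0.21, -2.35]]
front 70 [440. 121. 151.] 5 [[-1.15, 0.09, 1.01, 2.29, -0.55, 0.59, -0.52], [-0.76, 0.06, 0.61, 2.29, -0.47, 0.57, -0.6]] [[1.0, 0.15, -1.25, 2.29, -0.1, 0.52, -0.95]]
in 70 [550. 226. 151.] 8 [[-1.08, 0.4, 0.88, 2.01, -0.78, 0.7, -0.53], [0.6, 0.6, -1.25, 2.01, 0.76, 0.69, -1.84]] [[0.15, 0.33, -0.6, 2.01, 0.08, 0.54, -1.26]]
place 70 [550. 226.  83.] 9 [[-1.14, 0.59, 0.99, 2.05, -1.13, 0.73, -0.23], [0.46, 0.63, -1.05, 2.05, 0.85, 0.54, -1.9]] [[-0.13, 0.4, -0.28, 2.05, -0.11, 0.39, -1.07]]
```

```bash
cat > t.py <<'E'
import sys
from plan import *
p,d=map(float,sys.argv[1:3]); g=top-34*bx-36*bz
Rm=tool(bx,bz,p); show(g+d*Rm[:,2],Rm)
E
python3 t.py 78 -71; python3 t.py 66 -71; python3 t.py 66 19
```

```text
shift [ 0.83  0.17 -3.1 ] turn [-0.44  3.35 -1.45] q [ 0.95 -0.15 -0.51  2.38 -0.39  0.19 -0.54] F [ 0.4 -0.2  0.3] t 3.2 op 61.29812270760455
shift [ 0.28  0.02 -3.27] turn [-0.21  1.53 -0.63] q [ 0.95 -0.15 -0.51  2.38 -0.39  0.19 -0.54] F [ 0.4 -0.2  0.3] t 3.2 op 61.29812270760455
shift [ 1.9  -1.12 -6.27] turn [-0.21  1.53 -0.63] q [ 0.95 -0.15 -0.51  2.38 -0.39  0.19 -0.54] F [ 0.4 -0.2  0.3] t 3.2 op 61.29812270760455
```

```bash
python3 -m crank '0.2 0 0 -0.1 0.8 -0.4 0.35;0.2 0.1 0 -0.1 0.9 -0.4 0.35;0.2 0.1 -0.2 -0.1 0.9 -0.4 0.35;0.2 0 -0.4 -0.14 0.75 -0.25 0.35;0 0 -0.8 0 0 0 0.35;0 0 -0.9 0 0 0 0.35;0 0 -0.8 0 0 0 0.35;0 0 0 0 0 0 0.35' && python3 t.py 78 -71; python3 t.py 66 -71
```

```text
time: 4.2
tcp_pos: [472.0, -213.7, 158.5]
ee_rot: [0.964, 0.102, 0.165, 0.182]
contact_force: [0.0, 0.2, 0.8]
opening: 60.7
grip_force: 0.0
shift [ 0.26 -0.35  0.11] turn [-0.36  0.84 -0.58] q [ 1.26  0.2  -1.11  2.26  0.95  0.53 -1.94] F [0.  0.2 0.8] t 4.2 op 60.68042694424143
shift [-0.29 -0.49 -0.06] turn [-0.1  -0.98  0.21] q [ 1.26  0.2  -1.11  2.26  0.95  0.53 -1.94] F [0.  0.2 0.8] t 4.2 op 60.68042694424143
```

```bash
python3 -m crank '-0.1 -0.2 0 0 -0.3 0.1 0.35;-0.1 -0.15 0 -0.05 -0.35 0.05 0.35;-0.1 -0.1 0 -0.05 -0.3 0.05 0.35;0 0 0 0 0 0 0.35' && python3 t.py 66 -71; python3 t.py 66 19;  python3 - <<'E'
from h import *
im,d,P,T,i=cam('wrist');np.savez('pics/w3.npz',im=im,P=P);cv2.imwrite('pics/w3.png',im[...,::-1])
L=(P-top)@np.stack([bx,by,bz],1)
g=im.min(2);m=(g>110)&(abs(L[...,2])<15)&(abs(L[...,1])<20)&(abs(L[...,0])<70)&(np.mgrid[:420,:560][0]<250)
q=L[m];print(m.sum(),np.percentile(q,[1,50,99],0).round(1))
r=cv2.minAreaRect(P[m][:,:2].astype(np.float32));print(r)
m=(abs(L[...,2]+10)<20)&(abs(L[...,1])<18)&(abs(L[...,0])<75)&(np.mgrid[:420,:560][0]<250);print(np.percentile(L[m],[1,50,99],0).round(1))
E
```

```text
time: 4.7
tcp_pos: [464.3, -225.9, 160.2]
ee_rot: [0.952, 0.104, 0.215, 0.192]
contact_force: [-0.4, 0.2, 0.8]
opening: 61.1
grip_force: 0.0
shift [ 0.02 -0.   -0.13] turn [ 0.03 -0.02  0.02] q [ 1.3   0.13 -1.06  2.34  1.08  0.34 -2.04] F [-0.4  0.2  0.8] t 4.7 op 61.116634306955184
shift [ 1.64 -1.14 -3.13] turn [ 0.03 -0.02  0.02] q [ 1.3   0.13 -1.06  2.34  1.08  0.34 -2.04] F [-0.4  0.2  0.8] t 4.7 op 61.116634306955184
3288 [[-47.9 -11.4  -2.1]
 [ -2.7  -1.   -0.6]
 [ 46.5   9.2   1.4]]
((530.8643188476562, -230.46263122558594), (101.74566650390625, 20.005434036254883), 7.0657734870910645)
[[-52.1 -13.4  -8.2]
 [ -4.7  -1.   -0.4]
 [ 47.2  11.9   3.3]]
```

View pics/w3.png

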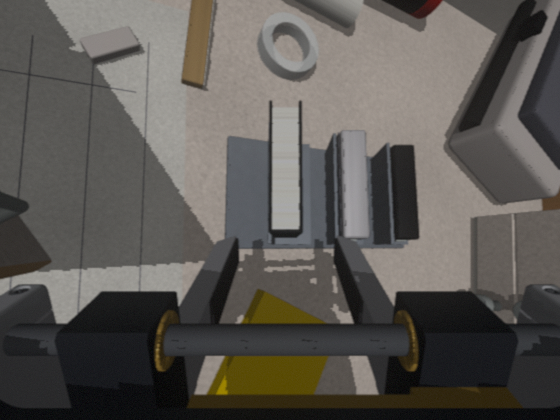

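The close view confirms the book at (285,170), centred between the fingers. The measured pose agrees with the plan to about 1 mm, so I'm going in.

```bash
python3 -m crank '0.3 -0.2 -0.6 0 0 0 0.35;0.35 -0.25 -0.65 0 0 0 0.35;0.35 -0.25 -0.65 0 0 0 0.35;0.35 -0.25 -0.65 0 0 0 0.35;0.3 -0.2 -0.55 0 0 0 0.35;0 0 0 0 0 0 0.35;0 0 0 0 0 0 0.35' && python3 t.py 66 19
```

```text
time: 5.62
tcp_pos: [505.6, -253.4, 82.0]
ee_rot: [0.952, 0.104, 0.215, 0.19]
contact_force: [0.8, 0.4, -0.4]
opening: 60.9
grip_force: 0.0
shift [-0.01 -0.04 -0.  ] turn [ 0.   -0.02  0.01] q [ 1.08  0.44 -0.87  2.29  1.69  0.47 -2.55] F [ 0.8  0.4 -0.4] t 5.625 op 60.887605344567554
```

```bash
python3 -m crank '0 -0.05 0 0 0 0 0.5;0 0 0 0 0 0 0.8;0 0 0 0 0 0 1;0 0 0 0 0 0 1;0 0 0 0 0 0 1;0 0 0 0 0 0 1' 45
```

```text
time: 6.38
tcp_pos: [505.9, -255.5, 82.1]
ee_rot: [0.952, 0.104, 0.215, 0.191]
contact_force: [-2.8, -1.3, 10.1]
opening: 26.3
grip_force: 53.7
```

```bash
python3 -m crank '-0.02 0.16 0.37 0 0 0 1;-0.03 0.24 0.55 0 0 0 1;-0.04 0.32 0.73 0 0 0 1;-0.04 0.32 0.73 0 0 0 1;-0.04 0.32 0.73 0 0 0 1;-0.04 0.32 0.73 0 0 0 1;0 0 0.9 0 0 0 1;0 0 0.9 0 0 0 1;0 0 0.9 0 0 0 1;0 0 0.9 0 0 0 1;0 0 0 0 0 0 1' && python3 - <<'E'
from plan import *
Rc=tool(cx,ez,66);zc=Rc[:,2]
show(W(-230-36,10,360+89)+19*zc,Rc)
for d,h in((-200,360),(-200,200),(-200,20),(-40,20),(-40,12)):
    t=W(d-36,10,h+89)+19*zc
    S=[ik(t,Rc,rng.uniform(LO,HI),.02) for _ in range(20)]
    S=[q.round(2).tolist() for q,e in S if e<2e-3 and q[4]<2.2];S.sort(key=lambda q:-q[5]);print(d,h,t.round(),len(S),S[:3],S[-1:])
E
```

```text
time: 7.75
tcp_pos: [500.3, -213.1, 268.4]
ee_rot: [0.952, 0.104, 0.215, 0.191]
contact_force: [-0.2, 0.2, -2.9]
opening: 26.3
grip_force: 45.0
shift [-3.53 12.3   6.53] turn [3.7  1.74 5.97] q [ 1.45 -0.11 -1.15  2.16  0.19  0.48 -1.23] F [-0.2  0.2 -2.9] t 7.75 op 26.28245004452011
-200 360 [434. 115. 432.] 10 [[0.84, -0.37, -0.68, 1.91, -0.6, 1.32, -0.54], [0.83, -0.36, -0.67, 1.91, -0.59, 1.31, -0.55], [0.62, -0.32, -0.55, 1.91, -0.51, 1.26, -0.63]] [[-0.96, -0.34, 0.6, 1.91, 0.0, 1.14, -1.15]]
-200 200 [434. 115. 272.] 13 [[1.07, -0.34, -0.98, 2.19, -0.74, 0.99, -0.34], [0.98, -0.3, -0.92, 2.19, -0.69, 0.96, -0.39], [0.72, -0.22, -0.72, 2.19, -0.58, 0.9, -0.5]] [[-1.01, -0.23, 0.76, 2.19, -0.09, 0.77, -0.98]]
-200 20 [434. 115.  92.] 9 [[0.21, 0.16, -0.35, 2.4, -0.67, 0.33, -0.32], [0.17, 0.16, -0.31, 2.4, -0.69, 0.33, -0.3], [0.38, 0.18, -0.54, 2.4, -0.58, 0.31, -0.41]] [[0.82, 0.28, -1.04, 2.4, -0.04, 0.26, -0.93]]
-40 20 [550. 226.  92.] 13 [[0.61, 0.75, -1.25, 2.1, 1.12, 0.6, -2.11], [0.61, 0.75, -1.25, 2.1, 1.12, 0.6, -2.11], [-0.92, 0.44, 0.7, 2.1, -1.05, 0.55, -0.24]] [[0.05, 0.39, -0.47, 2.1, -0.04, 0.31, -1.12]]
-40 12 [550. 226.  84.] 16 [[0.58, 0.73, -1.21, 2.1, 1.12, 0.56, -2.11], [0.55, 0.68, -1.15, 2.1, 1.04, 0.51, -2.05], [-0.83, 0.43, 0.59, 2.1, -1.03, 0.5, -0.25]] [[0.05, 0.41, -0.46, 2.1, -0.03, 0.29, -1.12]]
```

```bash
python3 -m crank '0 0 0.6 0 0 0 1;-0.2 0 0.9 0.2 0.1 0.4 1;-0.2 0 0.9 0.3 0.1 0.5 1;-0.2 0 0.9 0.3 0.15 0.5 1;-0.2 0 0.9 0.3 0.15 0.5 1;-0.2 0.2 0.9 0.3 0.15 0.5 1;-0.2 0.5 0.9 0.3 0.15 0.5 1;-0.2 0.8 0.5 0.3 0.15 0.5 1;-0.2 0.9 0 0.3 0.15 0.5 1;-0.2 0.9 0 0.3 0.15 0.5 1;-0.2 0.9 0 0.3 0.15 0.5 1;-0.2 0.9 0 0.3 0.15 0.5 1;-0.2 0.9 0 0.3 0.15 0.3 1;-0.2 0.9 0 0.2 0.1 0.2 1;-0.2 0.9 0 0 0 0 1;0 0 0 0 0 0 1' && python3 - <<'E'
from plan import *
Rc=tool(cx,ez,66);zc=Rc[:,2]
show(W(-210-36,10,360+89)+19*zc,Rc)
E
```

```text
time: 9.75
tcp_pos: [429.7, -15.7, 429.8]
ee_rot: [0.91, 0.36, 0.192, -0.079]
contact_force: [0.0, -0.6, -2.0]
opening: 25.6
grip_force: 45.0
shift [-0.12  4.96  0.08] turn [-0.03 -0.04  0.06] q [ 1.05 -0.28 -0.62  1.88 -0.56  1.35 -0.3 ] F [ 0.  -0.6 -2. ] t 9.75 op 25.60459475103717
```

```bash
python3 -m crank '0 0.7 0 0 0 0 1;0 0.9 0 0 0 0 1;0 0.9 0 0 0 0 1;0 0.9 0 0 0 0 1;-0.1 0.9 0 0 0 0 1;0 0.66 0 0 0 0 1;0 0 0 0 0 0 1;0 0 0 0 0 0 1' && python3 - <<'E'
from plan import *
Rc=tool(cx,ez,66);zc=Rc[:,2]
show(W(-210-36,10,360+89)+19*zc,Rc)
s=robot.sense();M=R.from_quat(s['ee_rot']).as_matrix();gt=np.array(s['tcp_pos'])-19*M[:,2]
for n in('wrist','top'):
    im,d,P,T,i=cam(n);np.savez(f'pics/{n}4.npz',im=im,P=P);cv2.imwrite(f'pics/{n}4.png',im[...,::-1])
    # white page pixels near predicted top face
    tc=gt+36*cx+36*ez
    L=(P-tc)@np.stack([cx,cy,ez],1);m=(np.abs(L[...,:2]).max(-1)<80)&(abs(L[...,2])<25)&(im.min(2)>110)
    q=P[m]
    if len(q)>50:
        c=np.median(q,0);e=np.linalg.svd(q-c,full_matrices=False)[2];print(n,len(q),'offset',np.median(L[m],0).round(1),np.percentile(L[m],[2,98],0).round(1),'axes',e.round(3),'cx',cx.round(3))
E
```

```text
time: 10.75
tcp_pos: [427.5, 106.4, 429.7]
ee_rot: [0.91, 0.359, 0.192, -0.079]
contact_force: [0.2, -0.1, -2.9]
opening: 25.7
grip_force: 45.0
shift [-0.04  0.08  0.08] turn [-0.05 -0.04  0.07] q [ 0.9  -0.37 -0.72  1.91 -0.6   1.3  -0.53] F [ 0.2 -0.1 -2.9] t 10.75 op 25.7310286405686
wrist 8606 offset [-6.8 -0.5  0.1] [[-49.9 -10.4  -1.2]
 [ 43.1   9.7   1.5]] axes [[-0.73  -0.684 -0.001]
 [-0.683  0.73  -0.021]
 [ 0.015 -0.014 -1.   ]] cx [0.724 0.69  0.   ]
top 610 offset [ 7.1 -1.7  0.2] [[-32.  -12.3  -2.9]
 [ 46.    8.3   3.6]] axes [[-0.733 -0.68  -0.004]
 [ 0.68  -0.733  0.032]
 [-0.025  0.021  0.999]] cx [0.724 0.69  0.   ]
```

View pics/wrist4.png

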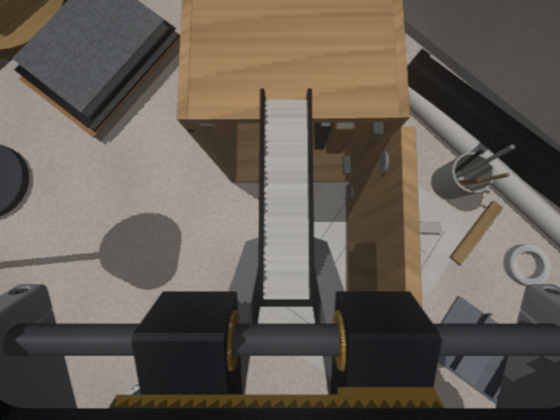

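The book is gripped level: it runs from (287,95) to (287,300) in the wrist view, square to within 0.02 rad. It sits in front of the opening, with the door on the right. I'll lower it now.

```bash
python3 -m crank '0 0 -0.6 0 0 0 1;0 0 -0.9 0 0 0 1;0 0 -0.9 0 0 0 1;0 0 -0.9 0 0 0 1;0 0 -0.9 0 0 0 1;0 0 -0.9 0 0 0 1;0 0 -0.9 0 0 0 1;0 0 -0.9 0 0 0 1;0 0 -0.9 0 0 0 1;0 0 -0.9 0 0 0 1;0 0 -0.9 0 0 0 1;0 0 -0.9 0 0 0 1;0 0 -0.9 0 0 0 1;0 0 -0.9 0 0 0 1;0 0 -0.6 0 0 0 1;0 0 -0.3 0 0 0 1;0 0 0 0 0 0 1;0 0 0 0 0 0 1' && cat > u.py <<'E'
import sys
from plan import *
Rc=tool(cx,ez,66);d,h=map(float,sys.argv[1:3])
show(W(d-33,10,h+89)+19*Rc[:,2],Rc)
E
python3 u.py -210 22; python3 u.py -38 22
```

```text
time: 13.1
tcp_pos: [427.8, 106.3, 100.1]
ee_rot: [0.91, 0.36, 0.193, -0.079]
contact_force: [-0.0, 0.4, -3.5]
opening: 25.9
grip_force: 45.0
shift [ 0.04  0.17 -0.26] turn [-0.04 -0.03  0.07] q [ 0.76  0.2  -0.94  2.39 -0.27  0.3  -0.72] F [-0.   0.4 -3.5] t 13.1 op 25.940210462168096
shift [ 5.02  4.91 -0.26] turn [-0.04 -0.03  0.07] q [ 0.76  0.2  -0.94  2.39 -0.27  0.3  -0.72] F [-0.   0.4 -3.5] t 13.1 op 25.940210462168096
```

```bash
python3 -m crank '0.4 0.4 0 0 0 0 1;0.6 0.6 0 0 0 0 1;0.6 0.6 0 0 0 0 1;0.6 0.6 0 0 0 0 1;0.6 0.6 -0.1 0 0 0 1;0 0 0 0 0 0 1' && python3 u.py -38 22 && python3 -m crank '0.5 0.5 0 0 0 0 1;0.5 0.5 0 0 0 0 1;0.5 0.5 0 0 0 0 1;0.4 0.35 0 0 0 0 1;0.3 0.3 0 0 0 0 1;0 0 0 0 0 0 1' && python3 u.py -38 12
```

```text
time: 13.85
tcp_pos: [498.3, 177.4, 97.9]
ee_rot: [0.909, 0.36, 0.193, -0.08]
contact_force: [0.2, -0.2, -2.4]
opening: 25.9
grip_force: 45.0
shift [ 2.2   2.07 -0.17] turn [-0.05 -0.03  0.06] q [ 0.3   0.31 -0.65  2.22 -0.02  0.29 -1.09] F [ 0.2 -0.2 -2.4] t 13.85 op 25.878064144451507
time: 14.6
tcp_pos: [552.7, 230.3, 97.3]
ee_rot: [0.91, 0.36, 0.192, -0.08]
contact_force: [0.7, -0.0, -2.1]
opening: 25.6
grip_force: 45.0
shift [ 0.02 -0.05 -0.55] turn [-0.05 -0.04  0.07] q [ 0.08  0.39 -0.51  2.08  0.08  0.33 -1.25] F [ 0.7 -0.  -2.1] t 14.6 op 25.604309440923814
```

```bash
python3 -m crank '0 0 -0.2 0 0 0 1;0 0 -0.15 0 0 0 1;0 0 -0.08 0 0 0 1;0 0 0 0 0 0 1' && python3 -m crank '0 0 -0.06 0 0 0 1;0 0 0 0 0 0 1'
```

```text
time: 15.1
tcp_pos: [552.5, 230.0, 86.3]
ee_rot: [0.91, 0.359, 0.192, -0.08]
contact_force: [-0.3, 0.0, -2.6]
opening: 25.9
grip_force: 45.0
time: 15.35
tcp_pos: [552.6, 230.0, 85.0]
ee_rot: [0.91, 0.359, 0.192, -0.08]
contact_force: [0.5, -0.0, -3.0]
opening: 25.8
grip_force: 45.0
```

```bash
python3 -m crank '0 0 -0.05 0 0 0 1;0 0 0 0 0 0 1' | grep -E 'tcp|contact'; python3 -m crank '0 0 -0.04 0 0 0 1;0 0 0 0 0 0 1'| grep -E 'tcp|contact'
```

```text
tcp_pos: [552.6, 230.1, 83.7]
contact_force: [-0.5, -0.3, -2.2]
tcp_pos: [552.6, 230.1, 82.6]
contact_force: [0.9, -0.6, -3.4]
```

```bash
for i in 1; do python3 -m crank '0 0 -0.04 0 0 0 1;0 0 0 0 0 0 1' | grep -E 'tcp|contact'; done; python3 -m crank '0 0 -0.04 0 0 0 1;0 0 0 0 0 0 1'| grep -E 'tcp|contact'; python3 u.py -38 12
```

```text
tcp_pos: [552.6, 230.1, 81.7]
contact_force: [0.5, 0.4, -2.5]
tcp_pos: [552.6, 230.1, 80.7]
contact_force: [0.2, 0.5, -2.4]
shift [ 0.03 -0.04  0.12] turn [-0.05 -0.04  0.07] q [ 0.06  0.42 -0.49  2.09  0.09  0.29 -1.26] F [ 0.2  0.5 -2.4] t 16.35 op 25.88209184664377
```

```bash
python3 -m crank '0 0 -0.05 0 0 0 1;0 0 0 0 0 0 1' | grep -E 'tcp|contact'; python3 -m crank '0 0 -0.05 0 0 0 1;0 0 0 0 0 0 1'| grep -E 'tcp|contact'; python3 - <<'E'
from plan import *
s=robot.sense();M=R.from_quat(s['ee_rot']).as_matrix();gt=np.array(s['tcp_pos'])-19*M[:,2]
im,d,P,T,i=cam('wrist');np.savez('pics/w5.npz',im=im,P=P);cv2.imwrite('pics/w5.png',im[...,::-1])
L=(P-C)@np.stack([cx,cy,ez],1)
v,u=np.mgrid[:420,:560]
m=(abs(L[...,0])<110)&(abs(L[...,1]-10)<25)&(L[...,2]>100)&(L[...,2]<160)&(im.min(2)>60)&(v<320)
q=L[m];print(len(q));print(np.percentile(q,[2,50,98],0).round(1)) if len(q) else 0
m=(abs(L[...,0])<90)&(L[...,2]<40)&(L[...,2]>-10)&(L[...,1]<110)&(L[...,1]>-40)
print('floor',m.sum(),np.percentile(L[...,2][m],[5,50,95]) if m.any() else '')
E
```

```text
tcp_pos: [553.0, 230.3, 80.4]
contact_force: [-8.7, -3.5, 16.8]
tcp_pos: [553.3, 230.6, 80.2]
contact_force: [-20.2, -9.5, 39.5]
12746
[[-86.8 -11.3 102.3]
 [-50.7  10.9 133.8]
 [ 91.8  32.5 153.2]]
floor 21239 [10.6743983  11.78375735 12.88703819]
```

View pics/w5.png

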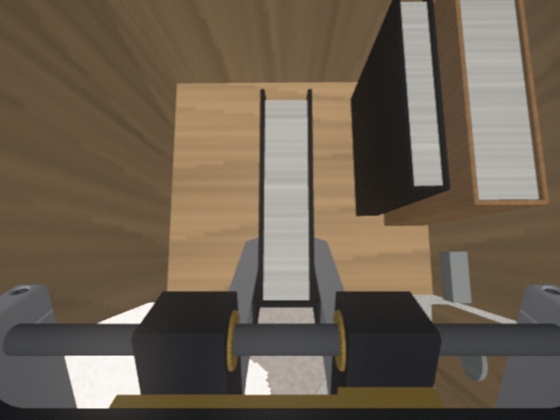

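The view shows the book standing on the cabinet floor at (287,190), well clear of the notebook at (400,110). I'll relieve the pressure and then release.

```bash
python3 -m crank '0 0 0.08 0 0 0 1;0 0 0 0 0 0 1' | grep -E 'tcp|contact'; python3 -m crank '0 0 0 0 0 0 0.68;0 0 0 0 0 0 0.6;0 0 0 0 0 0 0.5;0 0 0 0 0 0 0.5;0 0 0 0 0 0 0.5;0 0 0 0 0 0 0.5'; cat > b.py <<'E'
from plan import *
im,d,P,T,i=cam('wrist')
L=(P-C)@np.stack([cx,cy,ez],1);v,u=np.mgrid[:420,:560]
m=(abs(L[...,0])<110)&(abs(L[...,1]-10)<20)&(L[...,2]>128)&(L[...,2]<150)&(im.min(2)>60)&(v<320)
q=L[m];c=q.mean(0);e=np.linalg.svd(q-c,full_matrices=False)[2];print(len(q),np.percentile(q,[2,50,98],0).round(1),e.round(3));print(robot.sense()['opening'])
E
python3 b.py
```

```text
tcp_pos: [552.7, 230.1, 80.4]
contact_force: [-1.9, -2.8, 4.1]
time: 17.9
tcp_pos: [552.6, 230.1, 80.3]
ee_rot: [0.91, 0.36, 0.192, -0.08]
contact_force: [0.0, 0.4, 0.0]
opening: 47.0
grip_force: 0.0
9559 [[-85.9   0.9 132.5]
 [-42.   11.7 133.8]
 [  8.2  24.1 136.8]] [[-1.     0.005  0.   ]
 [ 0.005  1.     0.002]
 [-0.     0.002 -1.   ]]
46.86061245506934
```

```bash
python3 -m crank '-0.2 -0.19 0.02 0 0 0 0.5;-0.4 -0.38 0.02 0 0 0 0.5;-0.6 -0.57 0.05 0 0 0 0.5;-0.7 -0.67 0.1 0 0 0 0.5;-0.7 -0.67 0.2 0 0 0 0.5;-0.7 -0.67 0.2 0 0 0 0.5;-0.7 -0.67 0.2 0 0 0 0.5;-0.6 -0.57 0.2 0 0 0 0.5;-0.4 -0.38 0.2 0 0 0 0.5;0 0 0 0 0 0 0.5' && python3 - <<'E'
from plan import *
im,d,P,T,i=cam('wrist');cv2.imwrite('pics/w6.png',im[...,::-1])
print(np.round(robot.sense()['qpos'],2))
s=robot.sense()
# door geometry
H=W(-109,-123,0);print('H',H.round())
for a in(88,60,30,15,5,0):
    t=np.radians(a);dv=np.cos(t)*cy-np.sin(t)*cx; n=-(np.cos(t)*cx+np.sin(t)*cy) # outward normal of outer face
    for r in(190,225): print(a,r,(H+r*dv+8*n).round(),'push dir',(-n).round(2))
E
```

```text
time: 19.2
tcp_pos: [427.0, 109.2, 109.8]
ee_rot: [0.91, 0.358, 0.192, -0.079]
contact_force: [-0.9, 0.1, 0.4]
opening: 47.1
grip_force: 0.0
[ 0.81  0.18 -1.    2.38 -0.26  0.33 -0.74]
H [612. 101.   0.]
88 190 [475. -31.   0.] push dir [-0.66  0.75  0.  ]
88 225 [449. -54.   0.] push dir [-0.66  0.75  0.  ]
60 190 [429.  49.   0.] push dir [-0.24  0.97  0.  ]
60 225 [395.  40.   0.] push dir [-0.24  0.97  0.  ]
30 190 [427. 147.   0.] push dir [0.28 0.96 0.  ]
30 225 [394. 157.   0.] push dir [0.28 0.96 0.  ]
15 190 [446. 193.   0.] push dir [0.52 0.85 0.  ]
15 225 [416. 212.   0.] push dir [0.52 0.85 0.  ]
5 190 [464. 221.   0.] push dir [0.66 0.75 0.  ]
5 225 [438. 244.   0.] push dir [0.66 0.75 0.  ]
0 190 [475. 233.   0.] push dir [0.72 0.69 0.  ]
0 225 [451. 259.   0.] push dir [0.72 0.69 0.  ]
```

View pics/w6.png

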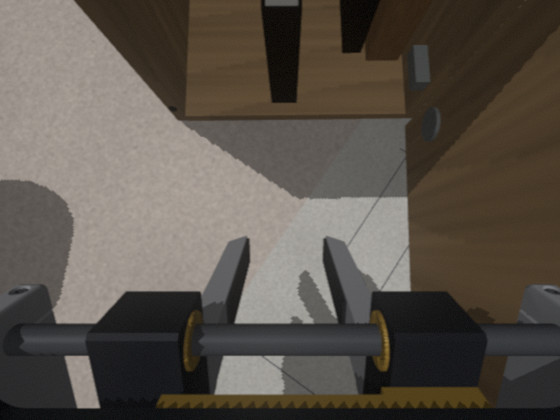

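The book stands inside with its spine out at (285,50). Now I'll go over the door to its outer side with closed fingers and the tool vertical.

```bash
cat > dr.py <<'E'
import sys
from plan import *
H=W(-109,-123,0)
def pt(a,r,o,z):
    t=np.radians(a);dv=np.cos(t)*cy-np.sin(t)*cx;n=-(np.cos(t)*cx+np.sin(t)*cy);return H+r*dv+(8+o)*n+z*ez
Rv=tool(cx,ez,90)
if __name__=='__main__':
    a,r,o,z=map(float,sys.argv[1:5]);show(pt(a,r,o,z),Rv)
E
python3 -m crank '0 0 0.6 0 0 0 0.7;0 0 0.9 0 0 0 1;0 0 0.9 0 0 0 1;0 0 0.9 0 0 0 1;0 0 0.9 0 0 0 1;0 0 0.9 0 0 0 1;0 0 0.9 0 0 0 1;0 0 0.9 0 0 0 1;0 0 0.9 0 0 0 1;0 0 0.9 0 0 0 1;0 0 0.9 0 0 0 1;0 0 0.5 0 0 0 1;0 0 0 0 0 0 1'; python3 dr.py 88 215 55 375
```

```text
time: 20.88
tcp_pos: [427.8, 111.1, 362.7]
ee_rot: [0.909, 0.36, 0.193, -0.079]
contact_force: [-0.4, 0.3, -0.7]
opening: 0.6
grip_force: 0.0
shift [ 2.61 -7.99  0.49] turn [-2.79  2.87  0.07] q [ 0.94 -0.36 -0.8   2.04 -0.64  1.16 -0.47] F [-0.4  0.3 -0.7] t 20.875 op 0.5817911028125478
```

```bash
python3 -m crank '0 -0.4 0.5 -0.4 0.4 0 1;0.2 -0.7 0.2 -0.6 0.6 0 1;0.3 -0.8 0 -0.6 0.6 0 1;0.3 -0.9 0 -0.6 0.6 0 1;0.3 -0.9 0 -0.6 0.67 0.07 1;0.3 -0.9 0 0 0 0 1;0.3 -0.9 0 0 0 0 1;0.3 -0.9 0 0 0 0 1;0.3 -0.9 0 0 0 0 1;0.3 -0.7 0 0 0 0 1;0 0 0 0 0 0 1' | grep -E 'tcp|contact'; python3 dr.py 88 215 55 245
```

```text
tcp_pos: [493.0, -90.3, 379.7]
contact_force: [0.2, 0.9, 0.3]
shift [ 0.    0.07 -5.39] turn [0.   0.   0.01] q [ 1.13  0.19 -1.15  1.63  0.18  1.43 -0.85] F [0.2 0.9 0.3] t 22.25 op 0.5702190806021994
```

Now I go down, then push along the arc in small waypoints. I'll compute the chain of shifts first.

```bash
python3 -m crank '0 0.07 -0.6 0 0 0 1;0 0 -0.9 0 0 0 1;0 0 -0.9 0 0 0 1;0 0 -0.9 0 0 0 1;0 0 -0.9 0 0 0 1;0 0 -0.9 0 0 0 1;0 0 -0.29 0 0 0 1;0 0 0 0 0 0 1' | grep -E 'tcp|contact'; python3 - <<'E'
from dr import *
p=np.array(robot.sense()['tcp_pos'])
for a,o in [(88,25)]+[(a,12) for a in (85,80,75,70,65,60,55,50,45,40,35,30,25,20,15,10,7,5)]:
    q=pt(a,215,o,245);print(a,((q-p)/25).round(2)[:2]);p=q
E
```

```text
tcp_pos: [492.4, -86.9, 245.2]
contact_force: [0.0, -0.8, 0.5]
88 [-0.77  0.83]
85 [-0.67  0.71]
80 [-0.5   0.56]
75 [-0.45  0.61]
70 [-0.39  0.64]
65 [-0.34  0.67]
60 [-0.28  0.7 ]
55 [-0.21  0.72]
50 [-0.15  0.74]
45 [-0.08  0.75]
40 [-0.02  0.75]
35 [0.05 0.75]
30 [0.11 0.75]
25 [0.18 0.73]
20 [0.24 0.71]
15 [0.3  0.69]
10 [0.36 0.66]
7 [0.24 0.38]
5 [0.17 0.25]
```

```bash
python3 -m crank '-0.4 0.42 0 0 0 0 1;-0.4 0.42 0 0 0 0 1;-0.2 0.2 0 0 0 0 1;-0.2 0.2 0 0 0 0 1;-0.2 0.22 0 0 0 0 1;-0.25 0.28 0 0 0 0 1;-0.25 0.28 0 0 0 0 1;-0.23 0.3 0 0 0 0 1;-0.22 0.31 0 0 0 0 1;-0.2 0.32 0 0 0 0 1;-0.19 0.32 0 0 0 0 1;-0.17 0.33 0 0 0 0 1;-0.17 0.34 0 0 0 0 1;0 0 0 0 0 0 1' | grep -E 'time|tcp|contact'; python3 - <<'E'
from dr import *
def door():
    im,d,P,T,i=cam('top')
    L=(P-H)@np.stack([cx,cy,ez],1)
    m=(abs(L[...,2]-318)<6)&(np.hypot(L[...,0],L[...,1])<255)&(np.hypot(L[...,0],L[...,1])>60)&(L[...,0]<8)
    q=L[m][:,:2]; q=q[q[:,0]<8]; e=np.degrees(np.arctan2(-q[:,0],q[:,1]));print(len(q),'door deg',np.median(e))
door()
p=np.array(robot.sense()['tcp_pos'])
for a in (65,60,40,20):print(a,((pt(a,215,12,245)-p)/25).round(2))
E
```

```text
time: 25.0
tcp_pos: [415.4, 11.6, 245.3]
contact_force: [-1.3, 0.6, 0.3]
211 door deg 64.62030950550538
65 [-0.04  0.1  -0.01]
60 [-0.31  0.8  -0.01]
40 [-0.78  3.76 -0.01]
20 [-0.21  6.71 -0.01]
```

```bash
python3 -m crank '-0.17 0.38 0 0 0 0 1;-0.15 0.4 0 0 0 0 1;-0.11 0.36 0 0 0 0 1;-0.1 0.36 0 0 0 0 1;-0.08 0.37 0 0 0 0 1;-0.07 0.37 0 0 0 0 1;-0.05 0.37 0 0 0 0 1;-0.03 0.38 0 0 0 0 1;-0.02 0.38 0 0 0 0 1;0 0.37 0 0 0 0 1;0.02 0.37 0 0 0 0 1;0.03 0.38 0 0 0 0 1;0.05 0.38 0 0 0 0 1;0.06 0.37 0 0 0 0 1;0.08 0.37 0 0 0 0 1;0.1 0.36 0 0 0 0 1;0.12 0.36 0 0 0 0 1;0.12 0.35 0 0 0 0 1;0 0 0 0 0 0 1' | grep -E 'time|tcp|contact'; python3 - <<'E'
from dr import *
p=np.array(robot.sense()['tcp_pos'])
for a in (20,15,10,5,3,0):print(a,((pt(a,215,11,245)-p)/25).round(2))
E
```

```text
time: 27.42
tcp_pos: [410.5, 178.9, 245.2]
contact_force: [-0.0, -1.0, -0.7]
20 [ 0.02  0.03 -0.01]
15 [ 0.32  0.72 -0.01]
10 [ 0.68  1.38 -0.01]
5 [ 1.1   2.01 -0.01]
3 [ 1.28  2.25 -0.01]
0 [ 1.57  2.59 -0.01]
```

```bash
python3 -m crank '0.16 0.36 0 0 0 0 1;0.16 0.36 0 0 0 0 1;0.18 0.33 0 0 0 0 1;0.18 0.33 0 0 0 0 1;0.14 0.21 0 0 0 0 1;0.14 0.21 0 0 0 0 1;0.1 0.15 0 0 0 0 1;0 0 0 0 0 0 1' | grep -E 'time|tcp|contact';python3 - <<'E'
from dr import *
p=np.array(robot.sense()['tcp_pos'])
for o in(8,11):
  for a in (5,3,0):print(a,((pt(a,215,o,245)-p)/25).round(2))
E
```

```text
time: 28.42
tcp_pos: [437.1, 227.1, 245.2]
contact_force: [-0.8, -1.1, -0.2]
5 [ 0.12  0.17 -0.01]
3 [ 0.3   0.41 -0.01]
0 [ 0.6   0.75 -0.01]
5 [ 0.04  0.08 -0.01]
3 [ 0.22  0.32 -0.01]
0 [ 0.51  0.67 -0.01]
```

```bash
python3 -m crank '0.07 0.08 0 0 0 0 1;0.07 0.08 0 0 0 0 1;0.07 0.08 0 0 0 0 1;0 0 0 0 0 0 1' | grep -E 'tcp|contact';python3 -m crank '0.06 0.07 0 0 0 0 1;0.06 0.07 0 0 0 0 1;0 0 0 0 0 0 1' | grep -E 'tcp|contact'
```

```text
tcp_pos: [442.5, 233.0, 245.3]
contact_force: [-0.3, 0.1, 0.1]
tcp_pos: [445.1, 236.1, 245.1]
contact_force: [-4.1, -4.3, 3.0]
```

```bash
for i in a; do python3 -m crank '0.05 0.05 0 0 0 0 1;0 0 0 0 0 0 1' | grep -E 'tcp|contact'; done; python3 -m crank '0.05 0.05 0 0 0 0 1;0 0 0 0 0 0 1' | grep -E 'tcp|contact'
```

```text
tcp_pos: [446.5, 237.5, 245.2]
contact_force: [-3.7, -3.2, 1.3]
tcp_pos: [448.0, 239.0, 245.2]
contact_force: [-0.9, 0.6, 0.1]
```

```bash
python3 -m crank '0.04 0.04 0 0 0 0 1;0 0 0 0 0 0 1' | grep -E 'tcp|contact'
```

```text
tcp_pos: [449.1, 240.0, 245.3]
contact_force: [0.2, -0.3, -0.1]
```

The resistance rose to about 6 N and then vanished, so the door snapped in. I'll back off and verify.

```bash
python3 -m crank '-0.3 -0.3 0 0 0 0 1;-0.8 -0.7 0 0 0 0 1;-0.8 -0.7 0 0 0 0 1;-0.5 -0.5 0.5 0 0 0 1;-0.3 -0.6 0.8 0 0 0 1;0 -0.8 0.8 0 0 0 1;0 -0.8 0.8 0 0 0 1;0 -0.8 0.8 0 0 0 1;0 0 0 0 0 0 1' | grep -E 'time|tcp|contact'; python3 - <<'E'
from dr import *
im,d,P,T,i=cam('top')
L=(P-H)@np.stack([cx,cy,ez],1);r=np.hypot(L[...,0],L[...,1])
m=(abs(L[...,2]-318)<6)&(r<255)&(r>15)&(L[...,0]<4)
q=L[m][:,:2];print(len(q),np.percentile(q,[2,50,98],0).round(1))
for a,b in((20,80),(80,160),(160,240)):
    k=q[(q[:,1]>a)&(q[:,1]<b)];print(a,b,len(k),k[:,0].min() if len(k) else '')
cv2.imwrite('pics/fin.png',im[...,::-1])
E
```

```text
time: 31.18
tcp_pos: [381.6, 108.9, 338.3]
contact_force: [1.0, 0.4, 0.0]
620 [[ -9.   17.7]
 [ -2.8 108. ]
 [  3.8 194.9]]
20 80 193 -9.666792417118337
80 160 278 -9.717749217669049
160 240 129 -9.552154052389499
```

View pics/fin.png

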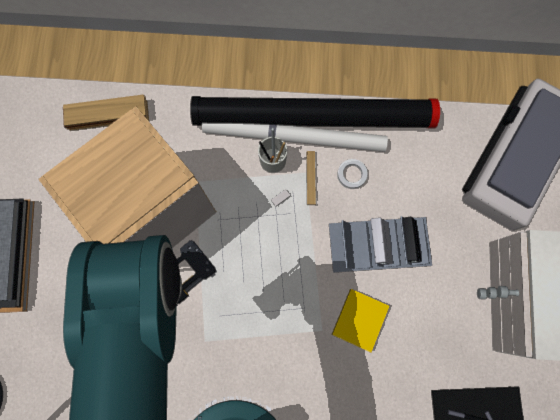

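The final view shows the door flush with the cabinet front along its length at about (195,185)–(120,240). The cases and the things on the desk are where they were.

```bash
python3 -c "
from workcell import robot
print(robot.finish_job())"
```

```text
the job is handed in; nothing more can be done
None
```

I handed the job in at about 31 s: the sketchbook stands upright in the cabinet with its spine facing out, and the door is shut on its catch. The last camera check showed the door flush and the desk items and sorter cases unmoved; the judge's verdict was not shown.

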